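Set the swivel stand and weight the book repair

TASK

The swivel stand holding the book clicks into place every 30 degrees: push its knob round anticlockwise (seen from above) until the knob rests in the third click stop anticlockwise from the steel index block on the base, leaving the weight where it is meanwhile. Then lift the bar weight by its rocking handle, see which end dips because it is the heavy one, and set the weight down gently, flat and lengthwise on the middle of the book with its heavy end covering the paper repair patch, and let go. Leave the jar, the brush and the wooden board where they are.

Things in the scene. Friction and masses are not known exactly. Their poses are not given: they have to be found in the camera images.
- swivel (a joint): Turning angle of the stand's steel disc (rad), growing anticlockwise seen from above; 0 = knob at the index block. Click stops lie at every multiple of 30 degrees (0.524 rad) and pull the disc into the nearest one from either side when it is let go; between two stops the pull changes over half-way. Starts in one of the stops -2 to +1; wanted: stop +3 (1.571). Pushing it over a click takes about 5 N at the knob when slow, 10 N when fast. End stops at -1.9 and 3.4
- stand_centre (a point): Point on the vertical turning axis, level with the top face of the disc, 44 mm above the table. The stand is fixed: a round dark steel base 310 mm across and 30 mm high, with a flat steel disc 250 mm across turning on it. On the rim of the base, around the disc, one raised steel index block and eleven thin flat bars mark the twelve click stops
- index_block (a point): Middle of the top of the index block on the base rim, a raised steel block 22 mm wide, 26 mm long standing 22 mm above the rim (top 52 mm above the table), 140 mm from the turning axis; the only raised one of the twelve stop marks
- knob_top (a point): Middle of the top end of the knob, an upright black post fixed near the edge of the disc, 20 mm in diameter, 45 mm tall above the disc (top 89 mm above the table), 106 mm from the turning axis; it turns with the disc. 36 mm free between it and the book, nothing else near it; it can be pushed from the side
- book_centre (a point): Middle of the upper cover of the book fixed to the disc, 62 mm above the table. Dark red book, 18 mm thick, 170 mm long (own y axis) and 140 mm wide (own x axis, which points to the knob); it turns with the disc. Its middle lies 10 mm from the turning axis, on the side away from the knob
- patch (a point): Middle of the repair patch, a pale square of paper 36 x 36 mm on the book's upper cover, 50 mm from the middle of the book towards one short edge (own y axis of the book)
- weight_centre (a point): Centre (13 mm above its underside) of the loose bar weight: dark steel bar 150 mm long (own x axis), 45 mm wide (own y), 26 mm high (own z), 0.5 to 0.8 kg, starting flat on the table. Both ends look alike but one half is filled with lead; which one is not marked. Hung by its handle, the bar tips about 14 degrees, heavy end down
- handle_centre (a point): Centre of the weight's handle, an upright wooden blade 32 mm along the bar, 12 mm thick across the bar (the way to grip it from above) and 44 mm tall, over the middle of the bar. It rocks on a pin across the bar, 32 mm above the bar's underside, up to 14 degrees either way; a light spring holds it upright at rest. With the bar flat and the handle upright this point is 56 mm above the bar's underside
- jar: Closed glass jar, 60 mm in diameter and 85 mm high, origin at the centre of its underside; bystander
- brush: Brush lying on the table, handle to its -x; origin under its middle; bystander
- boards: Light wooden pressing board, 100 x 200 x 30 mm, origin at the centre of its underside; bystander
- stand: The stand, fixed to the table, with disc, knob and book; origin on the turning axis at table level
- weight_handle: The weight's handle, see point handle_centre; origin on its pin
- weight: The whole weight without its handle; origin at the centre of the bar's underside, axes as point weight_centre
There are look-alikes about, which are no part of the job. Of the things that look like the weight, the larger one is meant.

How it is judged:
By the outcome, as a careful person would: the job done as asked, in the order asked, and still so for the second after the job is handed in, with the robot touching nothing.
It also fails if it takes over 64 s, if anything falls off the work surface, if the arm or the gripper's body presses on something with over 40 N, if the wrist force passes 120 N, or if a joint passes its speed limit or range.

ROBOT

A 7-joint arm with a two-finger parallel gripper is mounted at the origin on the work surface. World frame = base frame: x ahead of the robot, y to its left, z up, the work surface at z = 0. Lengths are in m, angles in rad, forces in N, time in s.
With the tool pointing down it reaches from about 0.4 to 0.9 m from the base axis. Payload 5.5 kg.
Tool frame: the origin (TCP) lies midway between the tips of the shut fingers; the grasp point (between the pads) lies 19 mm behind it; z points along the fingers, y is the direction in which the jaws open and shut (so a half turn about z gives the same grasp; the last joint's range is limited). The gripper opens to 92 mm and grips with 3 to 60 N. Pads are 19 mm wide; open, the fingers measure 130 mm over their backs; the gripper's body (75 mm by 190 mm) begins 47 mm behind the grasp point.
Start: joints at [1.466, 0.501, -0.427, 1.55, 0.221, 1.138, -0.21], TCP at [0.234, -0.607, 0.227] pointing down, gripper open.
Joint ranges: [-2.88, 2.88], [-0.31, 2.03], [-1.54, 1.56], [0.2, 2.42], [-1.41, 4.55], [0.19, 2.02], [-2.57, 2.57]. Speed limits (rad/s): [2.57, 2.57, 3.14, 3.14, 3.14, 3.14, 3.14].

INTERFACE

Orientations are given as a unit quaternion [x, y, z, w].
In Python, from bench import robot gives the robot as it stands. Calls block until the motion is done:
- robot.goto(position, orientation): joint-space move of the TCP to a pose.
- robot.move_straight(position, vel=0.15, ori=None, guard=None): straight line of the TCP; ori=None keeps the orientation; vel is the mean speed in m/s. With guard (N) it stops when the force on the tool has changed by that much, and returns True; else False.
- robot.move_joints(angles): joint-space move.
- robot.ungrasp() and robot.close_gripper(strength=None): open the fingers fully, or close them until they stop; strength is the grip in N (None keeps the last).
- robot.sleep(seconds).
- robot.inverse_kinematics(position, orientation): joint angles nearest the present ones, or None.
- robot.grab_frame(name): name is "scene" or "side" or "wrist"; returns the picture (384x512x3 uint8, red, green, blue); there is no depth.
- robot.camera_params(name): a dict with "vfov" (degrees; the focal length in pixels is half the picture's height over the tangent of half this angle, whatever the lens; pixels are square), "cx", "cy" (the principal point, pixels), "k1" (the pictures are not rectified: a ray, as slopes to the right and down, at radius r is drawn at 1 + k1 r^2 times it, then the intrinsics apply), "extrinsics" (4x4, takes a point from camera to world coordinates). Camera axes: x right, y down, z forward; pixel columns grow to the right and rows downward; lengths in m; the calibration is good to about 2 mm. A picture is of the moment at which its call begins: read the wrist's pose just before it. camera_params takes no time and is no camera call; for the wrist camera it gives the pose at the moment of the call.
A pose or a line that the arm cannot do raises robot.MotionError and nothing moves.
- robot.sign_off(): hands the job in, once; it reports no verdict.
Trained networks look in the newest picture that a camera, given by its name, has taken for a name from the list of things; names that differ only in an ending like _2 or _b are one class to them, and where a whole thing is asked for, a point or a joint stands for the part that bears it (a point fixed in the world has none). Each returns a list of dicts, best first, with "score" (0 to 1); they miss things now and then, are a little off and sometimes report something else, mostly with a low value. They report only what shows in the picture. A call takes as long as a camera call. They do not tell look-alikes from the thing itself.
- robot.masks_of(label, camera): "pixels" (384x512 bool, what is visible of it) and "extent" ([left, top, right, bottom] in pixels, round what is visible of it).
Readings, each from a call of its own:
- robot.current_time_s(): time.
- robot.current_joints(): joint angles.
- robot.current_joint_velocities(): joint speeds.
- robot.current_joint_torque(): joint torques, N m.
- robot.current_tcp_pos(): TCP position.
- robot.current_tcp_rot(): TCP orientation.
- robot.current_contact_force(): force on the tool from outside, world axes, zero at the start.
- robot.current_torque(): the same for the moment, N m.
- robot.current_opening(): finger opening in m.
Only numpy, scipy, OpenCV 4.12 (cv2) and the standard library are available. Lean on these libraries where they do the work, as an engineer would, in place of code of your own. Each camera call takes 0.05 s, during which the arm holds its last target.

## Working session

There is one attempt and no reset: what is moved stays moved. The work goes in short steps, each a Python script; the robot and the scene stay as the last script left them, time stands still between calls to the robot, and variables do not carry over. Pictures are saved under pics/ and viewed, and the job is handed in when it is done.

```bash
ls; mkdir -p pics
cat > h.py <<'E'
import numpy as np, cv2
from bench import robot
def snap(cam,name=None):
    P=robot.camera_params(cam); im=robot.grab_frame(cam)
    if name: cv2.imwrite('pics/'+name+'.png',cv2.cvtColor(im,cv2.COLOR_RGB2BGR))
    return P,im
def K(P):
    f=192/np.tan(np.radians(P['vfov'])/2)
    return np.array([[f,0,P['cx']],[0,f,P['cy']],[0,0,1.]])
def D(P): return np.array([P['k1'],0,0,0,0.])
def ray(P,uv):
    p=cv2.undistortPoints(np.array([[uv]],float),K(P),D(P))[0,0]
    E=np.array(P['extrinsics']); return E[:3,3],E[:3,:3]@np.array([p[0],p[1],1.])
def onplane(P,uv,z):
    o,d=ray(P,uv); return o+d*(z-o[2])/d[2]
def proj(P,X):
    E=np.linalg.inv(np.array(P['extrinsics']))
    return cv2.projectPoints(np.array(X,float).reshape(-1,3),cv2.Rodrigues(E[:3,:3])[0],E[:3,3],K(P),D(P))[0][:,0]
E
python3 - <<'E'
from h import *
for c in ['scene','side','wrist']:
    P,im=snap(c,c+'0'); print(c,P)
    for l in ['stand','weight','weight_handle','jar','brush','boards','knob_top','index_block','patch','book_centre']:
        try:
            print(l,[(round(m['score'],2),[int(x) for x in m['extent']],int(m['pixels'].sum())) for m in robot.masks_of(l,c)][:4])
        except Exception as e: print(l,e)
print(robot.current_time_s(),robot.current_tcp_rot())
E
```

```text
pics
scene {'vfov': 57.17929089620472, 'cx': 254.87820148651008, 'cy': 191.27111942389615, 'k1': 0.030406900214589732, 'extrinsics': array([[-0.68107822,  0.50380177, -0.5313344 ,  1.08857383],
       [ 0.73216198,  0.47695662, -0.4862625 ,  0.39390537],
       [ 0.00844355, -0.72020564, -0.69370926,  0.76720135],
       [ 0.        ,  0.        ,  0.        ,  1.        ]])}
stand [(0.57, [203, 164, 312, 253], 7054)]
weight [(0.7, [397, 226, 430, 256], 456), (0.62, [341, 228, 400, 271], 1250), (0.49, [213, 169, 302, 233], 4323)]
weight_handle [(0.68, [363, 232, 375, 249], 156), (0.48, [415, 227, 421, 230], 24)]
jar [(0.57, [324, 306, 358, 346], 1075)]
brush [(0.88, [186, 135, 238, 149], 372)]
boards [(0.64, [181, 238, 268, 317], 3393)]
knob_top [(0.7, [216, 167, 299, 236], 4352)]
index_block [(0.88, [204, 168, 310, 250], 6900), (0.53, [215, 167, 301, 235], 4400)]
patch [(0.94, [214, 166, 298, 236], 4273)]
book_centre [(0.74, [211, 166, 300, 237], 4352)]
side {'vfov': 51.81451081193241, 'cx': 259.4593545605419, 'cy': 184.57628529333942, 'k1': -0.05909707300495934, 'extrinsics': array
[... 722 characters left out ...]
5, 317, 240], 7059)]
patch [(0.62, [219, 154, 304, 223], 4369), (0.57, [273, 268, 299, 330], 1225)]
book_centre [(0.89, [223, 152, 311, 226], 4422)]
wrist {'vfov': 68.68055764077305, 'cx': 255.637484118375, 'cy': 189.55942151111466, 'k1': -0.06323145828239889, 'extrinsics': array([[ 0.35873708, -0.89743424, -0.25674792,  0.302916  ],
       [-0.93343787, -0.34525495, -0.09743084, -0.57847328],
       [-0.00120572,  0.27461029, -0.96155485,  0.38559902],
       [ 0.        ,  0.        ,  0.        ,  1.        ]])}
stand []
weight []
weight_handle []
jar []
brush []
boards []
knob_top []
index_block []
patch []
book_centre []
1.65 [9.83135614e-01 1.82878000e-01 2.61712264e-05 1.69866373e-06]
```

View pics/scene0.png

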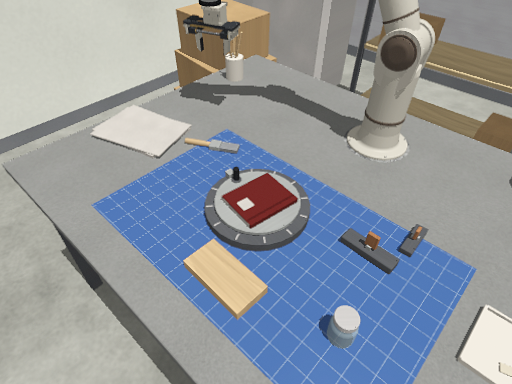

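View pics/side0.png

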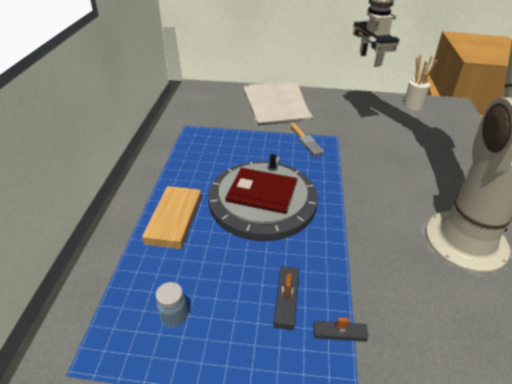

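Run:
```python
import cv2,numpy as np
a=cv2.imread('pics/scene0.png')[150:280,190:440]; b=cv2.imread('pics/side0.png')[140:345,190:380]
cv2.imwrite('pics/c1.png',cv2.resize(a,None,fx=3.2,fy=3.2,interpolation=cv2.INTER_CUBIC))
cv2.imwrite('pics/c2.png',cv2.resize(b,None,fx=2.9,fy=2.9,interpolation=cv2.INTER_CUBIC))
```

```text
(no output)
```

View pics/c1.png

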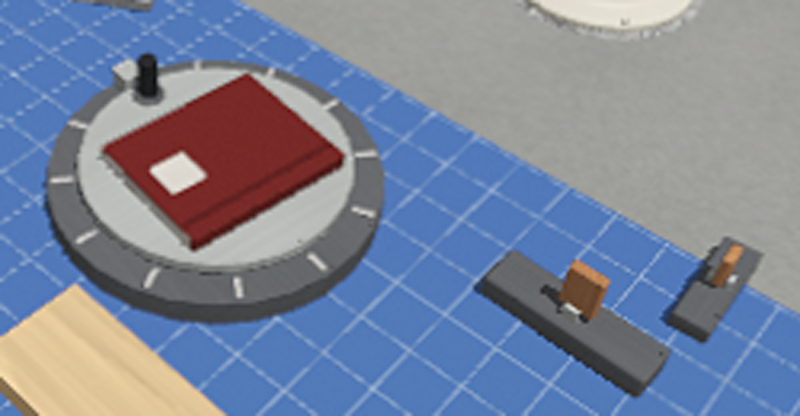

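View pics/c2.png

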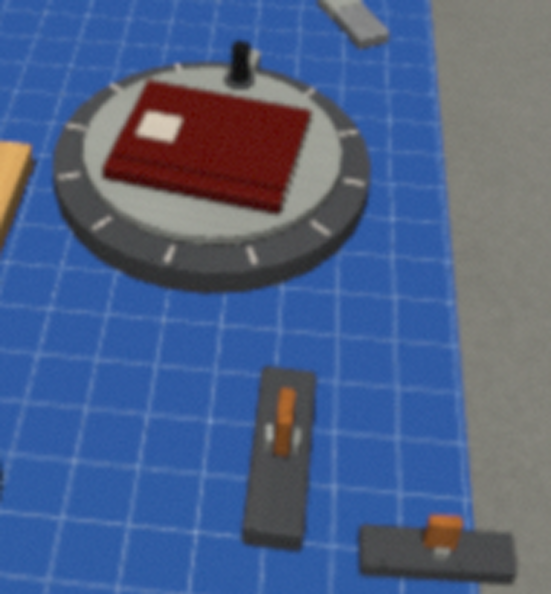

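The weight could be either the dark bar at scene (369,249) / side (286,298), which is larger, or the dark bar at scene (414,240) / side (340,328), which is smaller. The close crops show the first is longer and wider, so I choose that one. The knob (236,168) sits just beside the raised index block (228,172). The patch is on the book at (245,204).

```bash
cat > fit.py <<'E'
from h import *
from scipy.optimize import least_squares
S=robot.camera_params('scene'); T=robot.camera_params('side')
c1=lambda x,y:(x/3.2+190-.34,y/3.2+150-.34); c2=lambda x,y:(x/2.9+190-.33,y/2.9+140-.33)
def tri(a,b,):
    A=[];B=[]
    for P,uv in((S,a),(T,b)):
        o,d=ray(P,uv); d/=np.linalg.norm(d); M=np.eye(3)-np.outer(d,d); A.append(M);B.append(M@o)
    return np.linalg.lstsq(np.vstack(A),np.hstack(B),rcond=None)[0]
E
python3 - <<'E'
from fit import *
np.set_printoptions(precision=4,suppress=True)
knob=tri(c1(147,58),c2(241,45)); print('knob',knob)
idx=tri(c1(126,70),c2(254,55)); print('idx',idx)
# book corners z=.062: patch
print('patch',onplane(S,c1(178,173),.062),onplane(T,c2(160,127),.062))
# ticks at z=.03
t1=[(75,126),(62,180),(87,237),(152,277),(238,288),(317,262),(363,211),(366,155),(331,104)]
t2=[(116,88),(75,127),(68,176),(102,223),(169,254),(251,256),(320,229),(355,182),(348,133),(311,92),(178,67)]
pts1=np.array([onplane(S,c1(*t),.03)[:2] for t in t1]); pts2=np.array([onplane(T,c2(*t),.03)[:2] for t in t2])
for p in (pts1,pts2):
    r=least_squares(lambda q:np.hypot(*(p-q[:2]).T)-q[2],[.6,0,.14]).x
    a=np.degrees(np.arctan2(*(p-r[:2]).T[::-1])); print('centre',r, np.sort(a%360), np.degrees(np.angle(np.exp(1j*np.radians(a*12)).mean()))/12)
    print('knob ang',np.degrees(np.arctan2(knob[1]-r[1],knob[0]-r[0])),np.hypot(*(knob[:2]-r[:2])),'idx',np.degrees(np.arctan2(idx[1]-r[1],idx[0]-r[0])),np.hypot(*(idx[:2]-r[:2])))
# weight top corners z=.026
w1=[(511,251),(476,281),(637,384),(666,354)]; w2=[(266,368),(315,372),(301,543),(245,538)]
print(np.array([onplane(S,c1(*t),.026) for t in w1]));print(np.array([onplane(T,c2(*t),.026) for t in w2]))
print(tri(c1(587,273),c2(287,391)))
print('boards');
for n,P,u in (('scene',S,None),('side',T,None)):
  P,im=snap(n)
  for l in ['jar','brush','boards']:
    m=robot.masks_of(l,n)
    if m: 
        v,uu=np.nonzero(m[0]['pixels']); p=np.array([onplane(P,(a,b),.03 if l=='boards' else .0)[:2] for a,b in zip(uu[::7],v[::7])]); print(n,l,p.min(0),p.max(0))
E
```

```text
knob [ 0.5346 -0.1921  0.0886]
idx [ 0.5232 -0.2352  0.0437]
patch [ 0.6034 -0.0858  0.062 ] [ 0.6028 -0.0849  0.062 ]
centre [ 0.5513 -0.0891  0.1409] [ 20.6343  50.2407  80.0021 110.1054 139.125  169.9313 291.6677 320.7746
 350.9515] -9.618790569727299
knob ang -99.20830857090812 0.1043068611481498 idx -100.88871474470335 0.14872688708576476
centre [ 0.5527 -0.0906  0.142 ] [ 20.979   50.692   80.2137 109.6803 139.2778 169.7082 199.5089 229.4612
 290.3514 320.688  351.1796] -9.842102444838224
knob ang -100.12335688966151 0.10307965606971665 idx -101.54183360032627 0.14754492885931358
[[0.4495 0.1612 0.026 ]
 [0.4977 0.1575 0.026 ]
 [0.498  0.303  0.026 ]
 [0.4569 0.3063 0.026 ]]
[[0.4836 0.1629 0.026 ]
 [0.4441 0.1623 0.026 ]
 [0.449  0.3154 0.026 ]
 [0.4887 0.3159 0.026 ]]
[0.4691 0.229  0.0784]
boards
scene jar [0.6299 0.2648] [0.7323 0.3304]
scene brush [ 0.3758 -0.5203] [ 0.48   -0.3374]
scene boards [ 0.7315 -0.0881] [0.8463 0.1273]
side jar [0.6824 0.2188] [0.7572 0.3307]
side brush [ 0.3812 -0.5295] [ 0.4891 -0.335 ]
side boards [ 0.7241 -0.0817] [0.8324 0.141 ]
```

```bash
cat >> h.py <<'E'
def q(psi): a=np.radians(psi)/2; return [np.cos(a),np.sin(a),0.,0.]
C=np.array([.552,-.090]); A0=-99.7
def tp(th,z,r=.106): t=np.radians(th); return [C[0]+r*np.cos(t),C[1]+r*np.sin(t),z]
E
python3 - <<'E'
from h import *
np.set_printoptions(precision=2,suppress=True)
for th in (-127,-100,-75,-50,-21): print(th,robot.inverse_kinematics(tp(th,.062),q(th+90)))
for psi in (-100,-90,-10,0,80,90,170,180): print(psi,robot.inverse_kinematics([.471,.235,.08],q(psi)), robot.inverse_kinematics([.542,-.088,.12],q(psi)))
E
```

```text
-127 [ 0.59  0.5  -0.37  2.    0.27  0.69 -2.16]
-100 [ 0.65  0.58 -0.45  1.88  0.36  0.76 -1.74]
-75 [ 0.7   0.67 -0.58  1.76  0.47  0.85 -1.4 ]
-50 [ 0.69  0.75 -0.66  1.67  0.56  0.92 -1.06]
-21 [ 0.67  0.82 -0.77  1.62  0.66  0.98 -0.69]
-100 [ 0.41  0.92 -1.3   1.96  1.01  1.14  1.64] [-0.79  0.92  1.35  1.94 -1.    1.19 -2.36]
-90 [ 0.41  0.92 -1.3   1.96  1.01  1.14  1.81] [-0.57  0.58  0.89  1.93 -0.57  0.91 -2.53]
-10 [-0.53  0.45  0.01  1.99 -0.01  0.71 -2.25] [ 0.59  0.49 -0.6   1.89  0.36  0.87 -1.94]
0 [ 0.08  0.57 -0.75  1.96  0.53  0.81 -2.54] [ 0.63  0.51 -0.66  1.89  0.4   0.88 -1.8 ]
80 [ 0.3   0.74 -1.08  1.96  0.81  0.96 -1.36] [ 0.79  0.59 -0.89  1.89  0.56  0.94 -0.53]
90 [ 0.41  0.92 -1.3   1.96  1.01  1.14 -1.33] [ 0.81  0.6  -0.91  1.89  0.58  0.95 -0.38]
170 [ 0.31  0.74 -1.09  1.96  0.82  0.97  0.2 ] [ 0.86  0.64 -0.99  1.88  0.64  0.98  0.97]
180 [ 0.32  0.77 -1.12  1.96  0.84  0.99  0.36] [ 0.86  0.64 -0.99  1.88  0.65  0.98  1.15]
```

```bash
python3 - <<'E'
from h import *
np.set_printoptions(precision=3,suppress=True)
robot.close_gripper(20)
s=-126
robot.goto(tp(s,.16),q(s+90))
print(robot.move_straight(tp(s,.062),vel=.15,guard=8), robot.current_tcp_pos(), robot.current_opening(),robot.current_time_s())
snap('scene','s1'); snap('side','d1'); snap('wrist','w1')
E
python3 - <<'E'
import cv2,numpy as np
a=cv2.imread('pics/scene0.png')
a=cv2.imread('pics/s1.png')[100:260,170:340]; b=cv2.imread('pics/d1.png')[100:260,190:360]
cv2.imwrite('pics/c3.png',cv2.resize(np.hstack([a,b]),None,fx=2.3,fy=2.3,interpolation=cv2.INTER_CUBIC))
E
```

```text
False [ 0.49  -0.176  0.063] 0.0001377751259001939 6.125
```

View pics/c3.png

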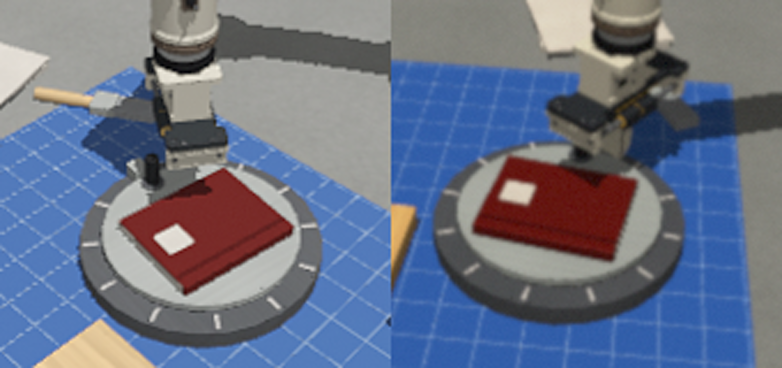

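View pics/w1.png

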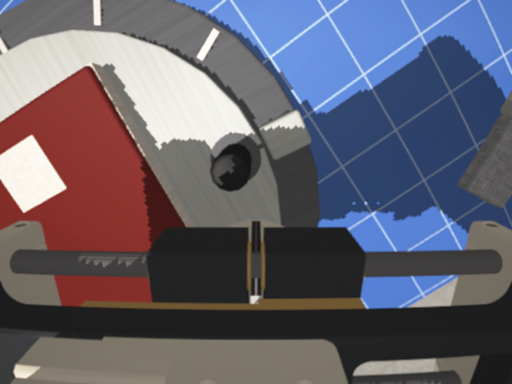

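The closed fingers (wrist 255,270) are directly behind the knob (233,165), with the index block at (283,133). Next is the push along the arc.

```bash
python3 - <<'E'
from h import *
np.set_printoptions(precision=2,suppress=True)
for th in [-115,-104,-93,-82,-71,-60,-49,-38,-30,-22]:
    robot.move_straight(tp(th,.062),vel=.07,ori=q(th+90))
    print(th,robot.current_contact_force(),round(robot.current_time_s(),2))
snap('scene','s2'); snap('side','d2'); snap('wrist','w2')
E
python3 - <<'E'
import cv2,numpy as np
a=cv2.imread('pics/s2.png')[100:260,170:340]; b=cv2.imread('pics/d2.png')[100:260,190:360]
cv2.imwrite('pics/c4.png',cv2.resize(np.hstack([a,b]),None,fx=2.3,fy=2.3,interpolation=cv2.INTER_CUBIC))
E
```

```text
-115 [-0.53 -0.51  0.72] 6.72
-104 [-2.74  2.18  0.44] 7.16
-93 [ 0.68 -0.47 -0.14] 7.6
-82 [ 0.08 -0.18 -0.08] 8.04
-71 [-3.25 -1.84 -0.81] 8.48
-60 [-0.58 -0.56  0.78] 8.93
-49 [-0.88 -0.61  0.54] 9.37
-38 [-1.12 -3.63 -0.4 ] 9.81
-30 [ 0.22 -0.39  1.14] 10.17
-22 [-0.32 -0.31 -0.37] 10.53
```

View pics/c4.png

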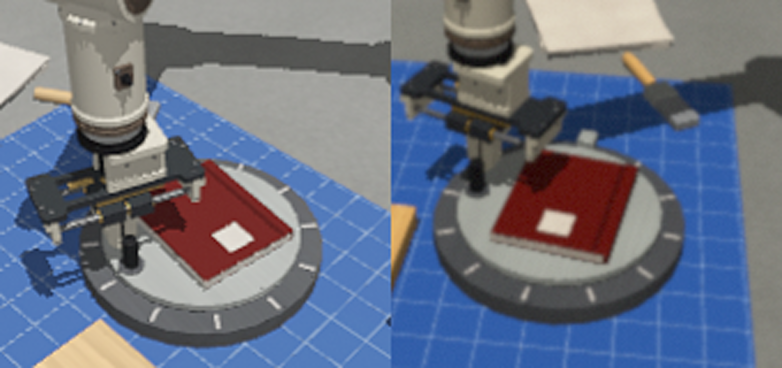

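View pics/w2.png

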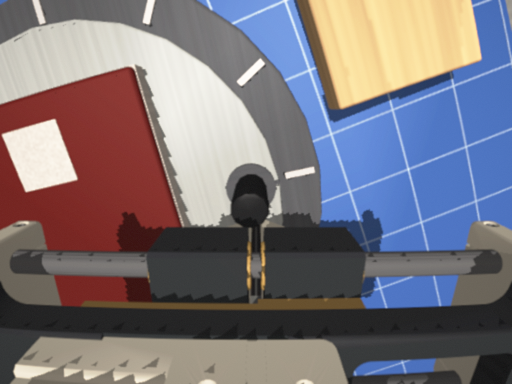

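The knob (wrist 250,205) lines up radially with a stop bar (300,173), and contact force is about 0. I'll back off, raise the arm, and look at the stand and the weight from above.

```bash
python3 - <<'E'
from h import *
np.set_printoptions(precision=2,suppress=True)
robot.move_straight(tp(-34,.062),vel=.1)
robot.move_straight(tp(-34,.2),vel=.25)
robot.ungrasp()
robot.goto([.50,.235,.26],q(90))
snap('scene','s3'); snap('side','d3'); snap('wrist','w3')
for c in('scene','side','wrist'):
  for l in('weight','weight_handle'):
    print(c,l,[(round(m['score'],2),[int(x) for x in m['extent']]) for m in robot.masks_of(l,c)])
print(robot.current_time_s())
E
python3 - <<'E'
import cv2,numpy as np
a=cv2.imread('pics/s3.png')[150:280,190:440]; b=cv2.imread('pics/d3.png')[140:345,190:380]
cv2.imwrite('pics/c5.png',cv2.resize(a,None,fx=3.2,fy=3.2,interpolation=cv2.INTER_CUBIC))
cv2.imwrite('pics/c6.png',cv2.resize(b,None,fx=2.9,fy=2.9,interpolation=cv2.INTER_CUBIC))
E
```

```text
scene weight [(0.59, [398, 225, 427, 258]), (0.56, [342, 230, 401, 271]), (0.16, [187, 137, 240, 152]), (0.15, [363, 231, 379, 247])]
scene weight_handle [(0.63, [411, 227, 422, 237])]
side weight [(0.94, [273, 266, 296, 331]), (0.88, [313, 315, 368, 341])]
side weight_handle [(0.65, [287, 274, 291, 298]), (0.57, [335, 318, 351, 328])]
wrist weight [(0.97, [216, 105, 250, 213]), (0.69, [106, 101, 189, 126])]
wrist weight_handle [(0.72, [126, 112, 157, 117]), (0.51, [221, 150, 235, 186])]
15.1833
```

View pics/c5.png

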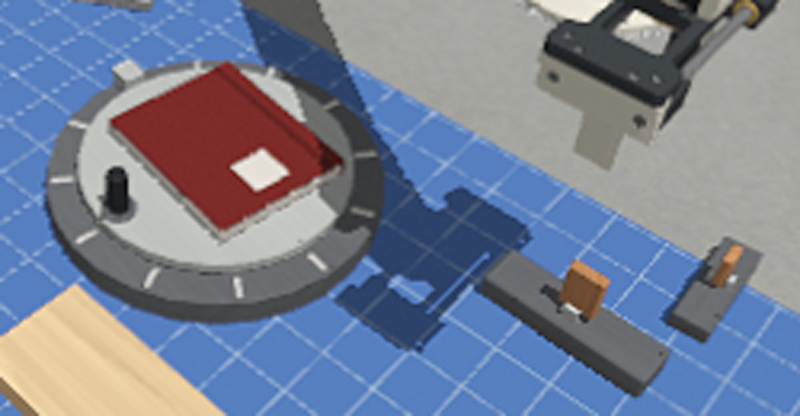

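View pics/c6.png

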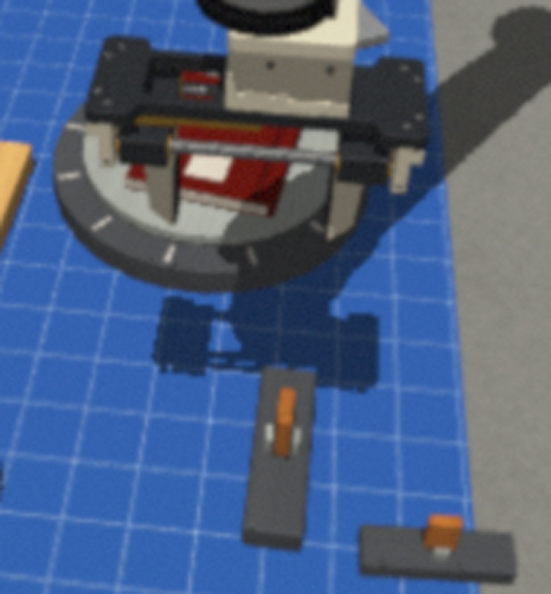

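View pics/w3.png

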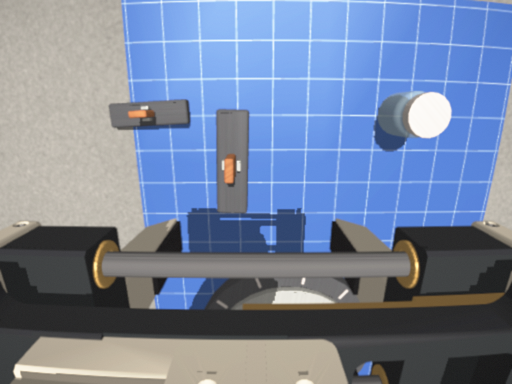

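Run:
```python
from fit import *
np.set_printoptions(precision=4,suppress=True)
print(robot.current_tcp_pos(),robot.current_tcp_rot(),robot.current_joints())
P=robot.camera_params('wrist');print(P['extrinsics'])
top=np.array([onplane(P,t,.026) for t in [(217.5,110.5),(248,110),(247,211.5),(218,212)]]);print(top, top.mean(0))
for z in(.056,.078):print(onplane(P,(230.5,158),z), onplane(P,(230,182),z))
print('knob',tri(c1(117,171),c2(0,0)) , onplane(S,c1(117,171),.089),'patch',onplane(S,c1(260,170),.062))
k=onplane(S,c1(117,171),.089); print(np.degrees(np.arctan2(*(k[:2]-C)[::-1])))
im=cv2.imread('pics/w3.png')[90:230,90:270]; cv2.imwrite('pics/c7.png',cv2.resize(im,None,fx=4,fy=4,interpolation=cv2.INTER_CUBIC))
```

```text
[0.5001 0.2349 0.26  ] [ 0.7072  0.707   0.     -0.0001] [ 0.3786  0.495  -1.1485  1.7467  0.4798  1.2178 -0.8985]
[[ 1.     -0.0012 -0.0003  0.5001]
 [-0.0013 -0.9618 -0.2738  0.3104]
 [ 0.      0.2738 -0.9618  0.4188]
 [ 0.      0.      0.      1.    ]]
[[0.4485 0.3098 0.026 ]
 [0.4898 0.3103 0.026 ]
 [0.4871 0.1646 0.026 ]
 [0.4438 0.1638 0.026 ]] [0.4673 0.2372 0.026 ]
[0.4673 0.2498 0.056 ] [0.4658 0.2176 0.056 ]
[0.4693 0.2535 0.078 ] [0.4679 0.2232 0.078 ]
knob [ 0.7328 -0.0184  0.2265] [ 0.6553 -0.1061  0.089 ] patch [ 0.5516 -0.0363  0.062 ]
-8.872090076420932
```

View pics/c7.png

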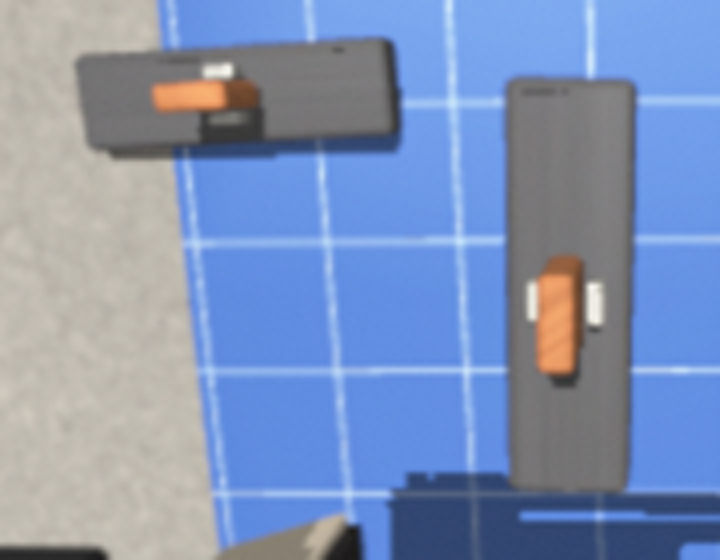

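The knob measures −8.9° against an expected −9.7° for stop +3, so the stand is right. In the wrist view the larger bar is at (232,161) with its handle at (230,171), and the smaller look-alike is at (148,113). Now grasping and a short lift.

Run:
```python
from h import *
np.set_printoptions(precision=4,suppress=True)
P=robot.camera_params('wrist'); h=onplane(P,(229.5,170.75),.078); print('handle top',h)
g=[.468,.2375]
robot.goto([*g,.13],q(88.4))
print(robot.move_straight([*g,.044],vel=.12,guard=6))
robot.close_gripper(45)
print(robot.current_opening(),robot.current_tcp_pos(),robot.current_contact_force())
robot.move_straight([*g,.15],vel=.1)
robot.sleep(.3)
print(robot.current_contact_force(),robot.current_torque(),robot.current_opening(),robot.current_time_s())
snap('scene','s4'); snap('side','d4'); snap('wrist','w4')
a=cv2.imread('pics/s4.png')[140:290,290:440]; b=cv2.imread('pics/d4.png')[200:350,220:370];
cv2.imwrite('pics/c8.png',cv2.resize(np.hstack([a,b]),None,fx=2.6,fy=2.6,interpolation=cv2.INTER_CUBIC))
```

```text
handle top [0.4676 0.2376 0.078 ]
False
0.011987423736825016 [0.4676 0.2375 0.0438] [-0.7917 -0.1469 -0.0006]
[-0.5298 -0.0755 -6.0894] [ 0.0849 -0.052  -0.0395] 0.011741523525372995 19.3667
```

View pics/c8.png

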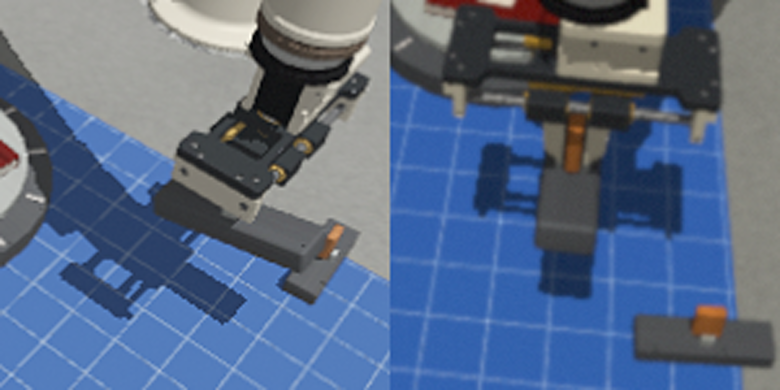

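View pics/w4.png

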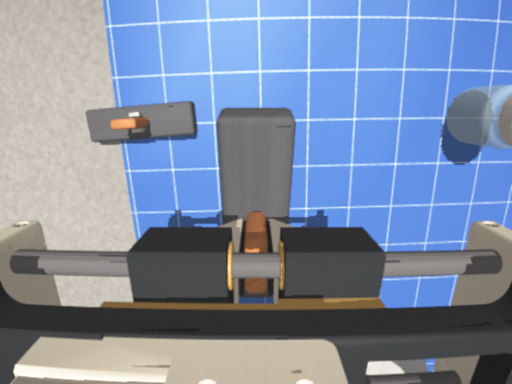

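Run:
```python
from h import *
np.set_printoptions(precision=1,suppress=True)
p=robot.current_tcp_pos(); pin=np.array([p[0],p[1],p[2]-.0438+.032])
ps=np.radians(88.4); ax=np.array([np.cos(ps),np.sin(ps),0]); la=np.array([-ax[1],ax[0],0]); 
for tilt in(-14,0,14):
    t=np.radians(tilt); u=ax*np.cos(t)+np.array([0,0,np.sin(t)]); n=-ax*np.sin(t)+np.array([0,0,np.cos(t)])
    c=lambda s,w,h: pin+u*s*.075+la*w*.0225+n*(h-.032)
    for cam in('scene','side','wrist'):
        print('+y end up' if tilt>0 else '+y down' if tilt else 'flat',cam,proj(robot.camera_params(cam),[c(1,1,.026),c(1,-1,.026),c(1,1,0),c(1,-1,0),c(-1,-1,.026),c(-1,1,.026)]).tolist())
import cv2
```

```text
+y down scene [[411.7544175269743, 236.74918884978632], [402.40749908529494, 247.67157789323284], [405.97414331182426, 241.88725901228125], [396.7099645772813, 252.6801731495202], [351.18091821510893, 204.24042858911082], [361.3150211065147, 195.0719032838411]]
+y down side [[297.89940463234143, 299.9403391773918], [274.5102957301164, 297.09306019955045], [297.0369274382665, 304.57198587374273], [274.29292432581065, 301.7820086698823], [282.3441157982278, 229.5536088286407], [303.41197845308324, 231.83168221865287]]
+y down wrist [[222.39151299615185, 116.50765276923225], [289.18270399029825, 116.45389701887582], [226.40181806479717, 124.17182833955604], [285.1588637161033, 124.12487589232713], [288.0618040100984, 333.2704362576043], [223.82109065576614, 333.30927404150475]]
flat scene [[415.72365946635205, 232.73977524551165], [406.31528848542223, 243.74307788925478], [412.1521770528792, 239.7620436157616], [402.8604101270581, 250.7212240355274], [349.4440826340142, 209.23238028012523], [359.4707045773886, 200.0705224947018]]
flat side [[298.56903828639986, 296.1177534323446], [274.
[... 543 characters left out ...]
26017597], [417.02340245933976, 235.95625044528012], [407.67637282291497, 247.02641065676934], [349.299669508943, 214.9143478238299], [359.2101857596163, 205.71537056945243]]
+y end up side [[299.42204576638784, 290.0103740424502], [275.1889512038289, 287.10864177923065], [298.0862397224869, 300.7239162799931], [274.25310250751846, 297.8191151237673], [281.3052030025693, 241.98447179811177], [301.84336539609734, 244.25690131754445]]
+y end up wrist [[214.64376633411598, 112.58829883709534], [296.9730159329823, 112.52199347750346], [219.95499857281277, 101.9303255334513], [291.6125118628563, 101.87177766952445], [283.42530753893436, 297.1313486025074], [228.37736721314454, 297.1662098945707]]
```

Run:
```python
from h import *
robot.sleep(.3)
print(robot.current_torque(),robot.current_contact_force())
for c in('scene','side'): snap(c,c+'5')
a=cv2.imread('pics/scene5.png')[180:280,335:435]; b=cv2.imread('pics/side5.png')[220:320,240:340];
cv2.imwrite('pics/c9.png',cv2.resize(np.hstack([a,b]),None,fx=4,fy=4,interpolation=cv2.INTER_CUBIC))
```

```text
[ 0.12742001 -0.12461175  0.01375888] [-0.45833376 -1.02739072 -6.4533304 ]
```

View pics/c9.png

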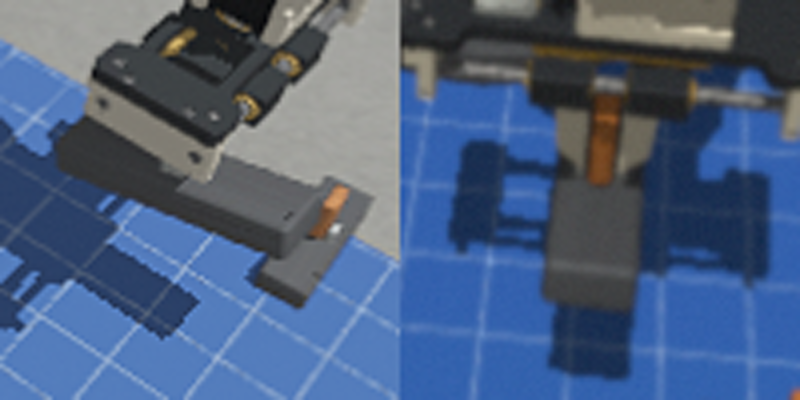

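```bash
cat > ov.py <<'E'
from h import *
def ov(cam,file,out,box,psi,tilts,f=5):
    p=robot.current_tcp_pos(); pin=np.array([p[0],p[1],p[2]-.0438+.032])
    ps=np.radians(psi); ax=np.array([np.cos(ps),np.sin(ps),0]); la=np.array([-ax[1],ax[0],0]); 
    P=robot.camera_params(cam); im0=cv2.imread(file); x0,y0,x1,y1=box; L=[]
    for tilt in [None]+tilts:
        im=cv2.resize(im0[y0:y1,x0:x1],None,fx=f,fy=f,interpolation=cv2.INTER_CUBIC)
        if tilt is not None:
            t=np.radians(tilt); u=ax*np.cos(t)+np.array([0,0,np.sin(t)]); n=-ax*np.sin(t)+np.array([0,0,np.cos(t)])
            c=lambda s,w,h: pin+u*s*.075+la*w*.0225+n*(h-.032)
            for h in(0,.026):
                q_=proj(P,[c(1,1,h),c(1,-1,h),c(-1,-1,h),c(-1,1,h)]); q_=((q_-[x0,y0]+.5)*f).astype(int)
                cv2.polylines(im,[q_.reshape(-1,1,2)],True,(0,255,255) if h else (0,255,0),1)
        L.append(im)
    cv2.imwrite(out,np.vstack([np.hstack(L[:2]),np.hstack(L[2:])]) if len(L)==4 else np.hstack(L))
E
python3 - <<'E'
from ov import *
ov('scene','pics/scene5.png','pics/o1.png',(335,190,425,260),88.4,[-14,0,14],f=4)
ov('side','pics/side5.png','pics/o2.png',(260,220,320,310),88.4,[-14,0,14],f=3)
E
```

```text
(no output)
```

View pics/o1.png

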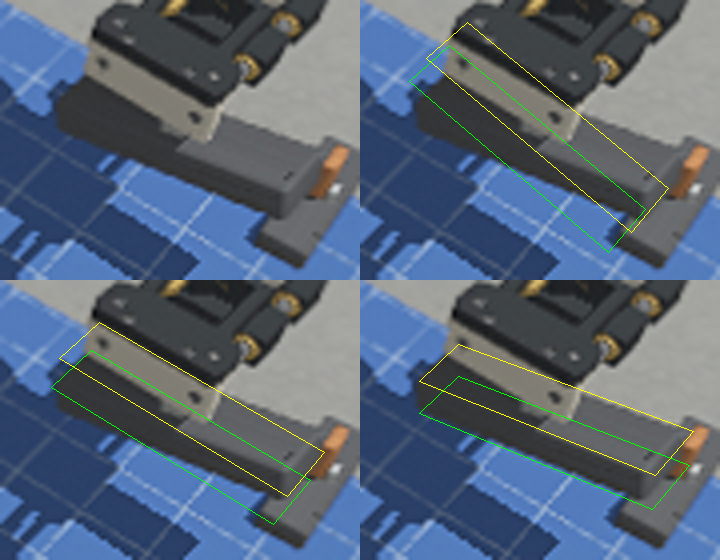

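View pics/o2.png

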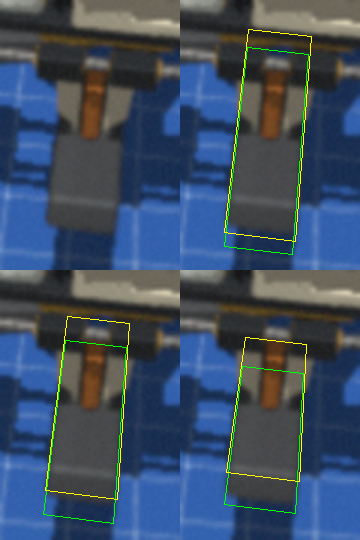

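Run:
```python
from h import *
from scipy.optimize import least_squares
p=robot.current_tcp_pos(); S=robot.camera_params('scene');T=robot.camera_params('side')
obs=[(S,(1,-1,.026),(405.7,236.7)),(S,(1,-1,0),(405,244.3)),(S,(-1,-1,0),(349.2,223.2)),(S,(1,1,.026),(416.2,226.7)),
(T,(1,-1,.026),(277.3,284.8)),(T,(1,1,.026),(299.5,288.5)),(T,(1,-1,0),(275.7,294.7)),(T,(1,1,0),(297.3,298))]
def res(v,full=False):
    psi,t=np.radians(v[3]),np.radians(v[4]); ax=np.array([np.cos(psi),np.sin(psi),0]); la=np.array([-ax[1],ax[0],0])
    u=ax*np.cos(t)+np.array([0,0,np.sin(t)]); n=-ax*np.sin(t)+np.array([0,0,np.cos(t)])
    pin=np.array([p[0]+v[0],p[1]+v[1],p[2]-.0118+v[2]])
    return np.concatenate([proj(P,pin+u*s*.075+la*w*.0225+n*(h-.032))[0]-o for P,(s,w,h),o in obs])
r=least_squares(res,[0,0,0,88.4,14]); print(r.x.round(4),np.abs(r.fun).round(1))
```

```text
[-4.70000e-03 -5.40000e-03 -5.00000e-03  8.57981e+01  1.72023e+01] [0.2 0.2 0.2 1.1 0.  0.4 0.4 0.6 1.1 0.7 0.6 0.6 0.7 0.5 1.3 1. ]
```

The bar slope in the scene view matches the overlay with the +y end up, so the −y end dips and is the heavy one. The patch sits on the book's +y side, so the bar has to turn half round on the way. I'll tighten the grip and move in yaw steps.

Run:
```python
from h import *
np.set_printoptions(precision=2,suppress=True)
robot.close_gripper(60)
p0=np.array([.468,.2375,.20]); k=np.radians(80.3-90); bc=np.array([C[0]-.01*np.cos(k),C[1]-.01*np.sin(k)]); print('book',bc)
robot.move_straight(p0,vel=.12)
W=[(p0*.75+.25*np.array([*bc,.2]),130),(p0*.5+.5*np.array([*bc,.2]),175),(p0*.2+.8*np.array([*bc,.2]),220),(np.array([*bc,.2]),260.3)]
for p,psi in W:
    j=robot.inverse_kinematics(p,q(psi)); print(psi,j)
    if j is None or abs(j[6]-robot.current_joints()[6])>1.5: print('stop');break
    robot.goto(p,q(psi))
robot.sleep(.2)
print(robot.current_tcp_pos(),robot.current_opening(),robot.current_contact_force(),robot.current_time_s())
for c in('scene','side','wrist'): snap(c,c+'6')
a=cv2.imread('pics/scene6.png')[100:280,170:350]; b=cv2.imread('pics/side6.png')[100:280,190:370];
cv2.imwrite('pics/c10.png',cv2.resize(np.hstack([a,b]),None,fx=2.2,fy=2.2,interpolation=cv2.INTER_CUBIC))
```

```text
book [ 0.54 -0.09]
130 [ 0.62  0.59 -1.29  1.91  0.63  1.14 -0.22]
175 [ 0.84  0.74 -1.46  1.91  0.78  1.25  0.6 ]
220 [ 0.95  0.63 -1.3   1.87  0.67  1.17  1.69]
260.3 [ 1.08  0.8  -1.42  1.82  0.82  1.29  2.4 ]
[ 0.54 -0.09  0.2 ] 0.011761572123209075 [-0.11 -0.01 -6.42] 24.2083
```

View pics/c10.png

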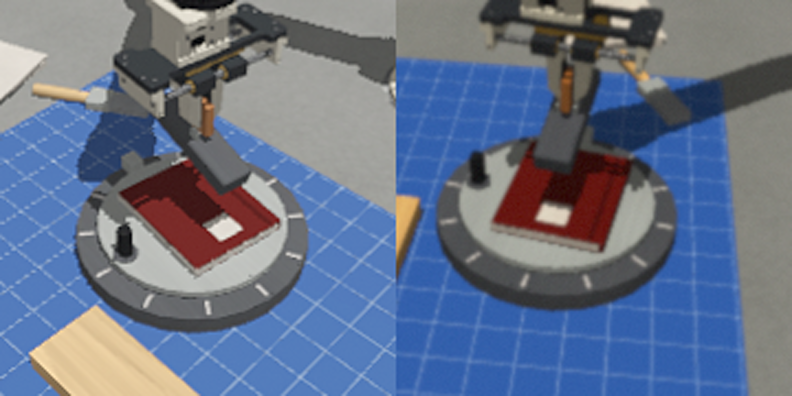

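View pics/wrist6.png

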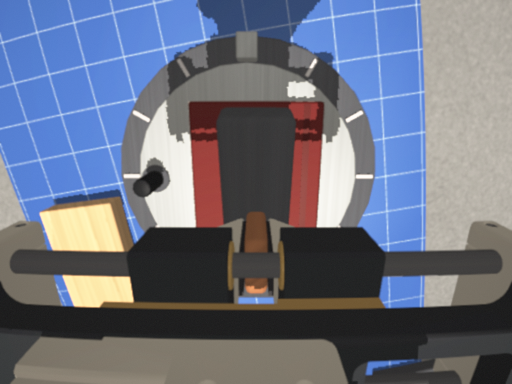

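Run:
```python
from h import *
np.set_printoptions(precision=4,suppress=True)
P=robot.camera_params('wrist'); t=robot.current_tcp_pos(); ps=np.radians(260.3); ax=np.array([np.cos(ps),np.sin(ps)]); la=np.array([-ax[1],ax[0]])
for uv in((191,102),(323,102),(257,102)):
    d=(onplane(P,uv,.062)-t)[:2]; print(uv,d@ax,d@la)
S=robot.camera_params('scene')
# book front corners & patch in scene: 
for uv in((222.5,230.5),(279,225.5),(296,202)): 
    pass
from ov import ov
ov('scene','pics/scene6.png','pics/o3.png',(215,130,315,230),260.3,[14],f=4)
ov('side','pics/side6.png','pics/o4.png',(220,110,320,210),260.3,[14],f=4)
```

```text
(191, 102) 0.0802824144954025 0.06557301015939604
(323, 102) 0.0802445612831318 -0.06890690043397976
(257, 102) 0.07995486672151741 -0.0016564929908147881
```

View pics/o3.png

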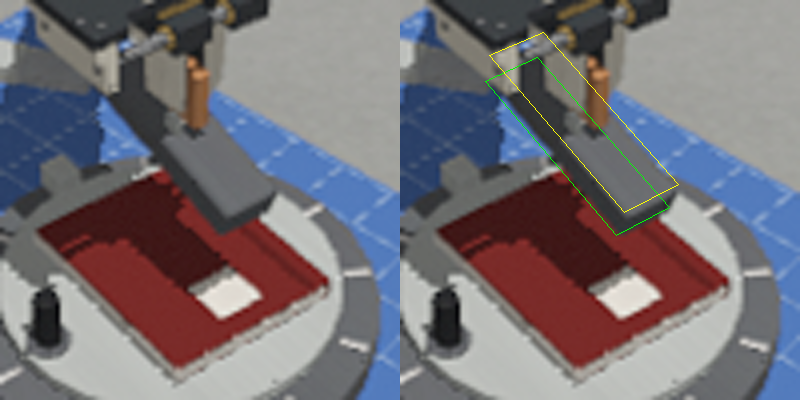

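View pics/o4.png

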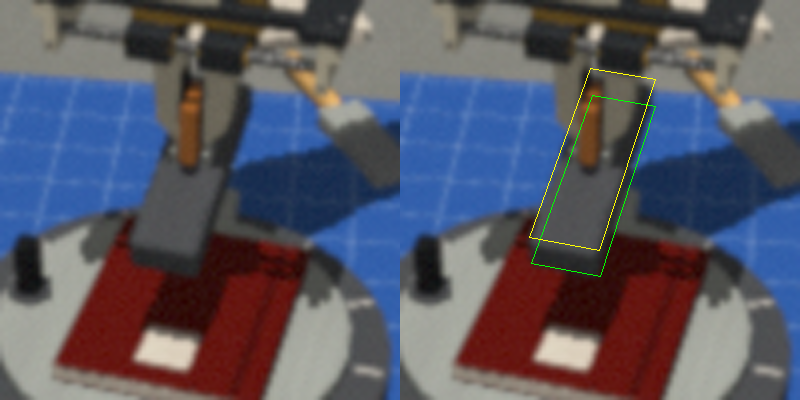

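Run:
```python
from h import *
np.set_printoptions(precision=4,suppress=True)
t=robot.current_tcp_pos(); ps=np.radians(80.3); ax=np.array([np.cos(ps),np.sin(ps)]); la=np.array([-ax[1],ax[0]])
f=lambda P,uv:((lambda d:(round(float(d@ax),4),round(float(d@la),4)))((onplane(P,uv,.062)-t)[:2]))
S=robot.camera_params('scene');T=robot.camera_params('side')
for n,uv in(('patch',(226,296)),('cornerL',(38,232)),('cornerB',(180,373)),('cornerR',(326,280))): print('scene',n,f(S,(uv[0]/4+215-.4,uv[1]/4+130-.4)))
for n,uv in(('patch',(168,349)),('cornerL',(55,365)),('TL',(120,215))): print('side',n,f(T,(uv[0]/4+220-.4,uv[1]/4+110-.4)))
```

```text
scene patch (0.0552, -0.0022)
scene cornerL (-0.0773, -0.0707)
scene cornerB (0.0917, -0.0712)
scene cornerR (0.0853, 0.0642)
side patch (0.0535, 0.0001)
side cornerL (0.0904, -0.0669)
side TL (-0.0797, -0.0736)
```

Measured from scene, side and wrist, the book's middle lies about 5 mm further along the patch direction than the TCP. The bar overlay agrees with the heavy end dipping over the patch. I'll correct by 5 mm and lower slowly.

Run:
```python
from h import *
np.set_printoptions(precision=4,suppress=True)
ps=np.radians(80.3); ax=np.array([np.cos(ps),np.sin(ps)]); la=np.array([-ax[1],ax[0]])
t=robot.current_tcp_pos()[:2]+.005*ax-.0005*la
robot.move_straight([*t,.138],vel=.1)
f0=robot.current_contact_force()
for z,v in((.118,.025),(.109,.02)):
    print(z,robot.move_straight([*t,z],vel=v,guard=7),robot.current_tcp_pos()[2],robot.current_contact_force())
for z in (.108,.107,.106,.105,.104):
    g=robot.move_straight([*t,z],vel=.015,guard=5); F=robot.current_contact_force()
    print(z,g,robot.current_tcp_pos()[2],F)
    if F[2]>-0.3 or g: break
print(robot.current_time_s())
for c in('scene','side','wrist'): snap(c,c+'7')
a=cv2.imread('pics/scene7.png')[120:250,200:330]; b=cv2.imread('pics/side7.png')[120:250,200:330];
cv2.imwrite('pics/c11.png',cv2.resize(np.hstack([a,b]),None,fx=3,fy=3,interpolation=cv2.INTER_CUBIC))
```

```text
0.118 False 0.11819160287860855 [-0.0979 -1.2083 -3.1209]
0.109 False 0.10892570998875435 [-0.3926 -0.9316 -3.0374]
0.108 False 0.10797741231036614 [-0.3837 -1.4567 -3.9351]
0.107 False 0.10695917593986211 [ 0.6356 -0.1114 -3.2898]
0.106 False 0.10597858866299986 [ 0.3887 -1.2055 -2.888 ]
0.105 False 0.10578382586936527 [-3.2522 -1.1733  5.2905]
27.6833
```

View pics/c11.png

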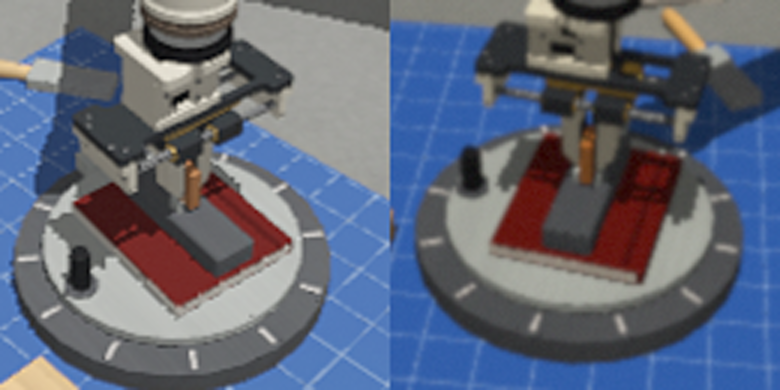

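View pics/wrist7.png

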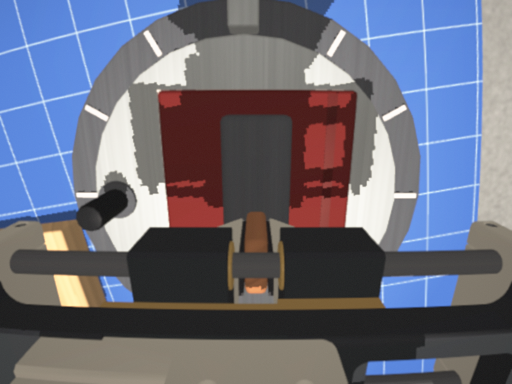

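The bar lies flat and centred between the book's edges (wrist 160–355, bar 221–292), and the patch is hidden. Releasing now.

Run:
```python
from h import *
np.set_printoptions(precision=4,suppress=True)
t=robot.current_tcp_pos()
robot.move_straight([t[0],t[1],t[2]+.0008],vel=.01)
robot.ungrasp(); robot.sleep(.2)
robot.move_straight([t[0],t[1],.24],vel=.12)
j=list(robot.current_joints()); 
snap('wrist','wrist8')
robot.goto([.40,.15,.30],q(220)); robot.sleep(.3)
for c in('scene','side'): snap(c,c+'8')
print(robot.current_opening(),robot.current_contact_force(),robot.current_time_s())
a=cv2.imread('pics/scene8.png')[140:260,190:320]; b=cv2.imread('pics/side8.png')[140:260,195:325];
cv2.imwrite('pics/c12.png',cv2.resize(np.hstack([a,b]),None,fx=3,fy=3,interpolation=cv2.INTER_CUBIC))
```

```text
0.0919596794615914 [-0.2906  0.4084 -0.343 ] 32.45
```

View pics/c12.png

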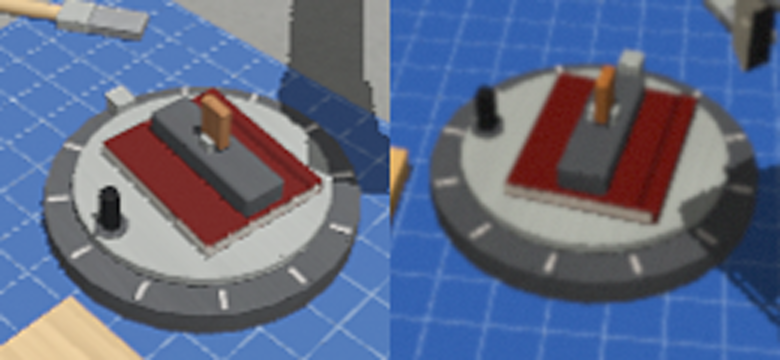

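View pics/wrist8.png

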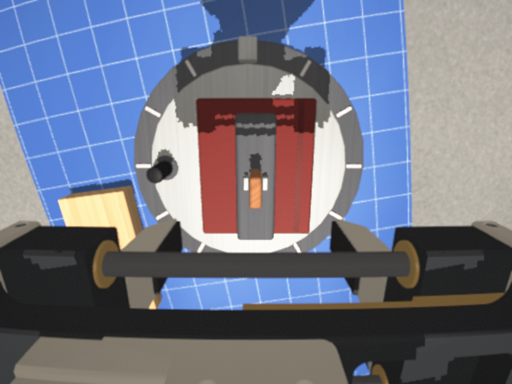

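View pics/scene8.png

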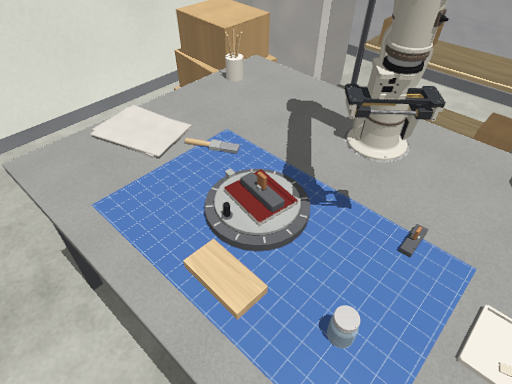

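Run:
```python
from h import *
from scipy.optimize import least_squares
np.set_printoptions(precision=4,suppress=True)
ps=np.radians(80.3); ax=np.array([np.cos(ps),np.sin(ps)]); la=np.array([-ax[1],ax[0]]); B=np.array([.542,-.088])
S=robot.camera_params('scene');T=robot.camera_params('side')
g=lambda P,uv,z:[float(((onplane(P,uv,z)[:2]-B)@a).round(4)) for a in(ax,la)]
s=lambda x,y:(x/3+190-.33,y/3+140-.33); d=lambda x,y:((x-390)/3+195-.33,y/3+140-.33)
print('scene bar top (z.088): near-heavy corner',g(S,s(243,200),.088),'right',g(S,s(284,181),.088),'left far',g(S,s(152,113),.088),'far',g(S,s(192,97),.088))
print('scene book (z.062):',g(S,s(104,146),.062),g(S,s(208,250),.062),g(S,s(322,183),.062))
print('side bar',g(T,d(560,172),.088),g(T,d(607,180),.088),g(T,d(644,57),.088),g(T,d(619,52),.088))
print('side book',g(T,d(505,184),.062),g(T,d(655,213),.062),g(T,d(698,97),.062),g(T,d(563,72),.062))
im=cv2.imread('pics/wrist8.png')[80:250,180:330]; cv2.imwrite('pics/c13.png',cv2.resize(im,None,fx=3.5,fy=3.5,interpolation=cv2.INTER_CUBIC))
for c in ('scene','side'):
    snap(c)
    for l in ['jar','brush','boards']: print(c,l,[[int(x) for x in m['extent']] for m in robot.masks_of(l,c)[:1]])
```

```text
scene bar top (z.088): near-heavy corner [0.0813, -0.0265] right [0.0852, 0.0182] left far [-0.0613, -0.0234] far [-0.057, 0.0218]
scene book (z.062): [-0.0742, -0.072] [0.0913, -0.073] [0.0901, 0.0632]
side bar [0.0901, -0.0178] [0.0883, 0.0233] [-0.0933, 0.0121] [-0.0941, -0.0131]
side book [0.0913, -0.0677] [0.0891, 0.067] [-0.0802, 0.07] [-0.0804, -0.0656]
scene jar [[328, 305, 359, 345]]
scene brush [[186, 136, 238, 151]]
scene boards [[186, 240, 267, 316]]
side jar [[156, 282, 184, 329]]
side brush [[145, 187, 199, 250]]
side boards [[143, 188, 199, 249]]
```

View pics/c13.png

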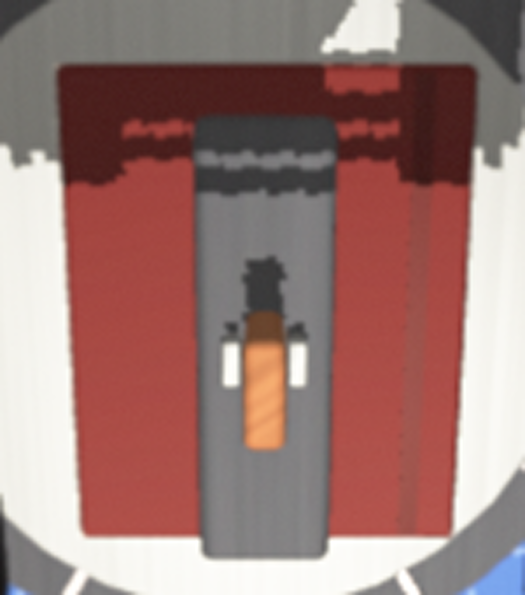

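Run:
```python
from h import *
from scipy.spatial.transform import Rotation as R
np.set_printoptions(precision=4,suppress=True)
def M(p,o): m=np.eye(4); m[:3,:3]=R.from_quat(o).as_matrix(); m[:3,3]=p; return m
P=robot.camera_params('wrist'); rel=np.linalg.inv(M(robot.current_tcp_pos(),robot.current_tcp_rot()))@P['extrinsics']
k=np.radians(-9.7); bc=C-.01*np.array([np.cos(k),np.sin(k)]); ps=np.radians(80.3); ax=np.array([np.cos(ps),np.sin(ps)]); la=np.array([-ax[1],ax[0]])
t=bc+.005*ax-.0005*la; P['extrinsics']=M([*t,.24],q(260.3))@rel
g=lambda x,y,z:[float(((onplane(P,(x/3.5+180-.36,y/3.5+80-.36),z)[:2]-bc)@a).round(4)) for a in(ax,la)]
print('bar',g(197,118,.088),g(334,118,.088),g(204,556,.088),g(327,556,.088))
print('book',g(59,66,.062),g(474,66,.062),g(82,535,.062),g(452,535,.062))
from ov import ov
```

```text
bar [-0.0641, -0.0203] [-0.0641, 0.0217] [0.0827, -0.0208] [0.0828, 0.0219]
book [-0.0807, -0.0672] [-0.0806, 0.0693] [0.0868, -0.0681] [0.087, 0.0703]
```

The weight is flat, released and covers the patch, but it sits about 6 mm too far towards the patch edge. There is time to nudge it back with the closed fingers, low on its end face.

Run:
```python
from h import *
np.set_printoptions(precision=4,suppress=True)
k=np.radians(-9.7); bc=C-.01*np.array([np.cos(k),np.sin(k)]); ps=np.radians(80.3); ax=np.array([np.cos(ps),np.sin(ps)]); la=np.array([-ax[1],ax[0]])
f=lambda a,z:[*(bc+a*ax+.0005*la),z]
robot.close_gripper(20)
robot.goto(f(.118,.2),q(80.3))
print(robot.move_straight(f(.118,.073),vel=.15,guard=8))
robot.move_straight(f(.102,.073),vel=.05)
c=None
for a in np.arange(.100,.0855,-.001):
    robot.move_straight(f(a,.073),vel=.02); F=robot.current_contact_force(); print(round(a,4),F[:2]@ax)
    if c is None and F[:2]@ax>1.8: c=a
    if c is not None and c-a>.0045: break
print('contact',c,robot.current_time_s())
```

```text
False
0.1 0.21209500529389083
0.099 0.32505172144928063
0.098 -0.05817264383392676
0.097 -1.0508042613890016
0.096 -0.6051565608148448
0.095 1.0608262266511883
0.094 1.4548416499781776
0.093 3.667793028682357
0.092 3.6749805279972407
0.091 2.9867831096862805
0.09 2.2750223969329033
0.089 2.2180041156808903
0.088 3.876020536568075
contact 0.093 40.9083
```

Run:
```python
from h import *
np.set_printoptions(precision=4,suppress=True)
k=np.radians(-9.7); bc=C-.01*np.array([np.cos(k),np.sin(k)]); ps=np.radians(80.3); ax=np.array([np.cos(ps),np.sin(ps)]); la=np.array([-ax[1],ax[0]])
f=lambda a,z:[*(bc+a*ax+.0005*la),z]
robot.move_straight(f(.118,.073),vel=.08)
robot.move_straight(f(.118,.22),vel=.25)
robot.goto([.40,.18,.30],q(130)); robot.sleep(.3)
for c in('scene','side'): snap(c,c+'9')
print(robot.current_time_s())
S=robot.camera_params('scene');T=robot.camera_params('side')
L=[]
for P,n,(x0,y0) in((S,'scene9',(190,140)),(T,'side9',(195,140))):
    im=cv2.resize(cv2.imread('pics/'+n+'.png')[y0:y0+120,x0:x0+130],None,fx=3,fy=3,interpolation=cv2.INTER_CUBIC); L.append(im)
cv2.imwrite('pics/c14.png',np.hstack(L))
```

```text
43.5083
```

View pics/c14.png

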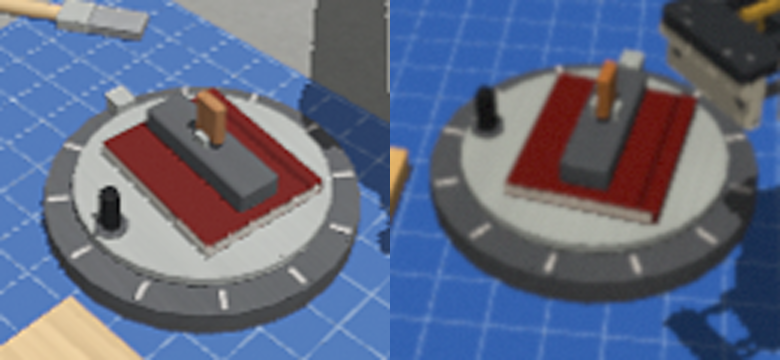

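Run:
```python
import cv2
a=cv2.imread('pics/side8.png')[150:225,215:325];b=cv2.imread('pics/side9.png')[150:225,215:325]
cv2.imwrite('pics/c15.png',cv2.vconcat([cv2.resize(x,None,fx=4,fy=3.9,interpolation=cv2.INTER_CUBIC) for x in(a,b)]))
```

```text
(no output)
```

View pics/c15.png

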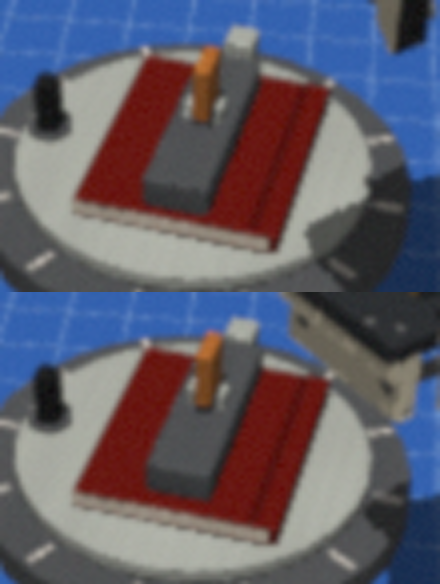

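Run:
```python
from h import *
S=robot.camera_params('scene'); k=np.radians(-9.7); bc=C-.01*np.array([np.cos(k),np.sin(k)]); ps=np.radians(80.3); ax=np.array([np.cos(ps),np.sin(ps)]); la=np.array([-ax[1],ax[0]])
g=lambda x,y,z:[float(((onplane(S,(x/3+190-.33,y/3+140-.33),z)[:2]-bc)@a).round(4)) for a in(ax,la)]
print(g(237,193,.088),g(277,175,.088),g(148,106,.088),'book',g(104,146,.062),g(208,250,.062))
kn=onplane(S,(108/3+190-.33,190/3+140-.33),.089); print(np.degrees(np.arctan2(*(kn[:2]-C)[::-1])))
robot.sign_off()
```

```text
[0.0717, -0.0251] [0.0759, 0.0183] [-0.0717, -0.0203] book [-0.0739, -0.0718] [0.0916, -0.0728]
-9.520063113729954
the job is handed in; nothing more can be done
```

The job is done and handed in, at about 43.5 s of the 64 s allowed; no verdict was reported.

- **Stand:** I pushed the knob with closed fingers from the index block (stop 0) to stop +3. It last measured −9.5°, where the stop is at −9.7°.
- **Heavy end:** I lifted the larger of the two bars by its handle. The end nearer the stand (the −y end) dipped, so I turned the bar half round to bring that end over the patch.
- **Placing:** I lowered the bar slowly until it lay flat and let go. The wrist camera then showed it about 6 mm off the book's middle towards the patch, so I nudged it back about 5 mm with the closed fingers. The nudge took under 4 N.
- **Last checks:** The final pictures show the bar flat, lengthwise and near the book's middle, with no patch visible and the gripper clear.
    - **Bar position:** The cameras disagree by a few mm on the bar's lengthwise position. From the scene camera it is about 1 mm from the estimated book centre, but about 8 mm from the middle of the book edges in the same picture.
- **Bystanders:** The jar, board and brush show no movement in the scene view. The side camera's brush detection once returned the board instead, so I discounted it.

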